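# Set the bushing drifts out by size on their rail

### The arm

A 6-joint arm with a two-finger parallel gripper is mounted at the origin on the work surface. World frame = base frame: x ahead of the robot, y to its left, z up, the work surface at z = 0. Lengths are in m, angles in rad, forces in N, time in s.
With the tool pointing down it reaches from about 0.35 to 0.975 m from the base axis. Payload 4.9 kg.
Tool frame: the origin (TCP) lies midway between the tips of the shut fingers; the grasp point (between the pads) lies 19 mm behind it; z points along the fingers, y is the direction in which the jaws open and shut (so a half turn about z gives the same grasp; the last joint's range is limited). The gripper opens to 85 mm and grips with 20 to 120 N. Pads are 22 mm wide; open, the fingers measure 114 mm over their backs; the gripper's body (76 mm by 85 mm) begins 54 mm behind the grasp point. The pads swing forward as they close: fully open they stand 13 mm farther back than shut.
Start: joints at [-1.39, 0.053, 1.613, -0, 1.476, -0.119], TCP at [0.185, -0.597, 0.231] pointing down, gripper open.
Joint ranges: [-3.01, 3.01], [-1.01, 2.22], [0.06, 2.58], [-1.02, 4.17], [0.09, 2.62], [-3.14, 3.14]. Speed limits (rad/s): [2.57, 2.57, 3.14, 3.14, 3.14, 3.14].

### API

Orientations are given as a unit quaternion [w, x, y, z].
In Python, from plant import state, grab_frame, camera_params, job_done, boxes_of gives the robot as it stands.
- The arm moves only by the tool step_arm, never from a script. Its argument "steps" is a list of rows, each a list of 4 numbers: the shift along the tool's x, y, z in mm, then the turn about the tool's z in degrees. A call has 1 to 8 rows; each row shifts and turns the pose as measured when the row begins, along the tool's axes as they then stand; what a row does not reach is not made up. A row lasts 1/10 s, in which the tool goes at most 50 mm and 8.59 degrees, less where a joint would pass 70% of its speed; a pose out of reach is approached as far as the arm can. A call is refused whole if a number of a shift passes 50 or a number of a turn 8.59, either way. A call with a gripper value outside its range is refused whole. "claw" is the opening in per cent of the stroke, from 0 (shut) to 100 (fully open), set as the call begins (left out, the last holds). The fingers move at their own pace and stop on an object; the grip force is fixed at half the most. Time passes only in rows, so rows that do not move let the fingers close. It gives the time, the measured TCP pose, the force and the opening at its end, in the units of the state.
- state(): the state, without advancing time (a new reading comes with each control period).
- grab_frame(name): name is "scene" or "side" or "wrist"; returns (picture, depth): 384x512x3 uint8, red, green, blue; 384x512 float32, m along the optical axis (not along the pixel's ray), 0 where there is no reading.
- camera_params(name): a dict with "mtx" (3x3 intrinsics, pixels), "extrinsics" (4x4, takes a point from camera to world coordinates); the wrist camera has in their place "T_tool_cam" (4x4, takes a point from camera to tool coordinates, whose origin is the TCP and whose axes are the flange's). Camera axes: x right, y down, z forward; pixel columns grow to the right and rows downward; lengths in m; the calibration is good to about 2 mm. A picture is of the moment at which its call begins: read the wrist's pose just before it. camera_params takes no time and is no camera call.
- job_done(): hands the job in, once; it reports no verdict.
Trained networks look in the newest picture that a camera, given by its name, has taken for a name from the list of things; names that differ only in an ending like _2 or _b are one class to them, and where a whole thing is asked for, a point or a joint stands for the part that bears it (a point fixed in the world has none). Each returns a list of dicts, best first, with "p" (0 to 1); they miss things now and then, are a little off and sometimes report something else, mostly with a low value. They report only what shows in the picture. A call takes as long as a camera call.
- boxes_of(camera, label): "box" ([left, top, width, height] in pixels, round what is visible of it).
The state is a dict: "time": time; "joint_pos": joint angles; "joint_vel": joint speeds; "joint_efforts": joint torques, N m; "tool_pos": TCP position; "tool_rot": TCP orientation; "contact_force": force on the tool from outside, world axes, zero at the start; "ft_torque": the same for the moment, N m; "gripper_width": opening from 0.0 (shut) to 1.0 (fully open).
Only numpy, scipy, OpenCV 4.12 (cv2) and the standard library are available. Lean on these libraries where they do the work, as an engineer would, in place of code of your own. Each camera call takes 0.05 s, during which the arm holds its last target. There are 200 camera calls.

### The job

Put the four aluminium bushing drifts away on the wooden rail: each standing upright, nose up and centred on its own round mark, in order of size with the largest next to the upright steel end plate and the smallest at the other end of the row. One drift is still held snugly in its foam case and takes some easing to pull out. Do not knock over any drift or the grease tub.

Things in the scene. Friction and masses are not known exactly. Their poses are not given: they have to be found in the camera images.
- drift1_mid (a point): The smallest bushing drift: upright aluminium cylinder, 22 mm diameter, 44 mm high including a nose (top 5 mm, 16 mm diameter, dark bore). Point: its centre, half-way up; z up through the nose. Starts upright on the bench.
- drift2_mid (a point): The second smallest bushing drift: upright aluminium cylinder, 30 mm diameter, 54 mm high including a nose (top 5 mm, 24 mm diameter, dark bore). Point: its centre, half-way up; z up through the nose. Starts upright on the bench.
- drift3_mid (a point): The second largest bushing drift: upright aluminium cylinder, 38 mm diameter, 64 mm high including a nose (top 5 mm, 32 mm diameter, dark bore). Point: its centre, half-way up; z up through the nose. Starts in the cutout of a fixed grey foam case (104 x 104 mm, black rim 32 mm high, foam top at 30, cutout floor at 5 mm above the bench): 39 mm sticks out. Rubber lips grip it; pulling it out takes 9 to 14 N.
- drift4_mid (a point): The largest bushing drift: upright aluminium cylinder, 46 mm diameter, 74 mm high including a nose (top 5 mm, 40 mm diameter, dark bore). Point: its centre, half-way up; z up through the nose. Starts upright on the bench.
- mark_a: One of four identical round marks (dark ring 52 mm across, light inside, dark centre dot), flat on top of a fixed wooden rail 68 mm wide, 360 mm long and 20 mm high. Marks a, b, c, d follow one another along the rail at 72 mm spacing. Origin: centre of the mark on the rail's top face (20 mm above the bench); z up, y along the rail (from d towards a), x across it.
- mark_b: One of four identical round marks (dark ring 52 mm across, light inside, dark centre dot), flat on top of a fixed wooden rail 68 mm wide, 360 mm long and 20 mm high. Marks a, b, c, d follow one another along the rail at 72 mm spacing. Origin: centre of the mark on the rail's top face (20 mm above the bench); z up, y along the rail (from d towards a), x across it.
- mark_c: One of four identical round marks (dark ring 52 mm across, light inside, dark centre dot), flat on top of a fixed wooden rail 68 mm wide, 360 mm long and 20 mm high. Marks a, b, c, d follow one another along the rail at 72 mm spacing. Origin: centre of the mark on the rail's top face (20 mm above the bench); z up, y along the rail (from d towards a), x across it.
- mark_d: One of four identical round marks (dark ring 52 mm across, light inside, dark centre dot), flat on top of a fixed wooden rail 68 mm wide, 360 mm long and 20 mm high. Marks a, b, c, d follow one another along the rail at 72 mm spacing. Origin: centre of the mark on the rail's top face (20 mm above the bench); z up, y along the rail (from d towards a), x across it.
- end_plate: Upright steel plate 60 mm wide across the rail, 6 mm thick and 45 mm high, standing on the rail's top face at one end of the row, 57 mm beyond the last mark's centre; it may be at the mark_a end or at the mark_d end. (The other end has only a flat steel strip 4 mm high.) Origin: centre of its foot; x across the rail, y along it.
- grease_tub: Bystander: a loose upright grease tub, white with a black lid, 68 mm in diameter and 62 mm high, on the bench beside the work. Origin: centre of its underside; z up.

How it is judged:
At the end, for the whole second after the job is handed in: Counting from the mark beside the end plate: largest, second largest, second smallest, smallest drift, each centred within 12 mm of its mark, standing on the rail (height within 4 mm), upright within 0.1 rad, at rest and released; the grease tub still stands (((horizontal distance between end_plate and mark_a below 0.1 m and horizontal distance between drift4_mid and mark_a below 0.012 m and z of drift4_mid in the frame of mark_a between 0.033 and 0.041 m and horizontal distance between drift3_mid and mark_b below 0.012 m and z of drift3_mid in the frame of mark_b between 0.028 and 0.036 m and horizontal distance between drift2_mid and mark_c below 0.012 m and z of drift2_mid in the frame of mark_c between 0.023 and 0.031 m and horizontal distance between drift1_mid and mark_d below 0.012 m and z of drift1_mid in the frame of mark_d between 0.018 and 0.026 m) or (horizontal distance between end_plate and mark_d below 0.1 m and horizontal distance between drift4_mid and mark_d below 0.012 m and z of drift4_mid in the frame of mark_d between 0.033 and 0.041 m and horizontal distance between drift3_mid and mark_c below 0.012 m and z of drift3_mid in the frame of mark_c between 0.028 and 0.036 m and horizontal distance between drift2_mid and mark_b below 0.012 m and z of drift2_mid in the frame of mark_b between 0.023 and 0.031 m and horizontal distance between drift1_mid and mark_a below 0.012 m and z of drift1_mid in the frame of mark_a between 0.018 and 0.026 m)) and angle between each of drift1_mid, drift2_mid, drift3_mid, drift4_mid's own z axis and vertical below 0.1 rad and linear speed of each of drift1, drift2, drift3, drift4 below 0.02 m/s and angle between grease_tub's own z axis and vertical below 0.3 rad); the robot touches nothing.
It fails at once if a drift is knocked over (angle between any of drift1_mid, drift2_mid, drift3_mid, drift4_mid's own z axis and vertical above 0.7 rad).
It fails at once if the grease tub is knocked over (angle between grease_tub's own z axis and vertical above 0.7 rad).
It also fails if it takes over 109 s, if anything falls off the work surface, if the arm or the gripper's body presses on something with over 40 N, if the wrist force passes 120 N, or if a joint passes its speed limit or range.

## Working session

There is one attempt and no reset: what is moved stays moved. The work goes in short steps, Python scripts to look and compute and a tool call to move; the robot and the scene stay as the last step left them, time stands still between calls to the robot, and variables do not carry over. Pictures are saved under pics/ and viewed, about 12 in all and at most 16, crops included, and the job is handed in when it is done.

Besides the shell and the picture viewer there is one more tool, called in YAML: its name, and indented under it one key for each argument. step_arm: Moves the arm, as the interface text tells. Its arguments: {"type":"object","properties":{"steps":{"type":"array"},"claw":{"type":"number"}},"required":["steps"]}

```bash
mkdir -p pics; ls
cat > h.py <<'E'
import numpy as np, cv2
from plant import *
def save(cam,fn):
    s=state(); rgb,d=grab_frame(cam); cv2.imwrite('pics/'+fn,rgb[:,:,::-1]); return s,rgb,d
def world(cam,s,d):
    p=camera_params(cam); K=np.array(p['mtx'])
    if cam=='wrist':
        from scipy.spatial.transform import Rotation as R
        w,x,y,z=s['tool_rot']; T=np.eye(4);T[:3,:3]=R.from_quat([x,y,z,w]).as_matrix();T[:3,3]=s['tool_pos']
        E=T@np.array(p['T_tool_cam'])
    else: E=np.array(p['extrinsics'])
    v,u=np.mgrid[:d.shape[0],:d.shape[1]]
    P=np.stack([(u-K[0,2])/K[0,0]*d,(v-K[1,2])/K[1,1]*d,d],-1)
    W=P@E[:3,:3].T+E[:3,3]; W[d==0]=np.nan
    return W
E
python3 - <<'E'
from h import *
ims=[]
for c in ['scene','side']:
    s,rgb,d=save(c,c+'0.png'); np.save(c+'.npy',world(c,s,d)); ims.append(rgb)
    for l in ['drift1_mid','mark_a','end_plate','grease_tub']:
        print(c,l,[(np.round(b['box']).tolist(),round(b['p'],2)) for b in boxes_of(c,l)])
s,rgb,d=save('wrist','w0.png')
print(s['tool_pos'],s['tool_rot'],s['time'])
E
```

```text
pics
scene drift1_mid [([346.0, 252.0, 11.0, 20.0], 0.63)]
scene mark_a [([254.0, 274.0, 27.0, 21.0], 0.95), ([212.0, 229.0, 22.0, 21.0], 0.8), ([194.0, 210.0, 24.0, 18.0], 0.79), ([228.0, 251.0, 30.0, 17.0], 0.77)]
scene end_plate [([270.0, 280.0, 34.0, 40.0], 0.62)]
scene grease_tub [([183.0, 114.0, 24.0, 30.0], 0.7)]
side drift1_mid [([205.0, 173.0, 11.0, 24.0], 0.63), ([207.0, 150.0, 6.0, 10.0], 0.48)]
side mark_a [([261.0, 166.0, 18.0, 10.0], 0.68), ([268.0, 183.0, 17.0, 9.0], 0.59), ([274.0, 201.0, 19.0, 11.0], 0.53), ([257.0, 153.0, 16.0, 10.0], 0.46), ([206.0, 150.0, 7.0, 11.0], 0.35)]
side end_plate [([247.0, 134.0, 26.0, 19.0], 0.64)]
side grease_tub [([240.0, 304.0, 32.0, 39.0], 0.9), ([264.0, 167.0, 18.0, 11.0], 0.57)]
[ 0.18456802 -0.59709723  0.23129297] [-7.96366384e-06  9.88786930e-01  1.49333205e-01 -1.72264869e-06] 0.5
```

View pics/scene0.png

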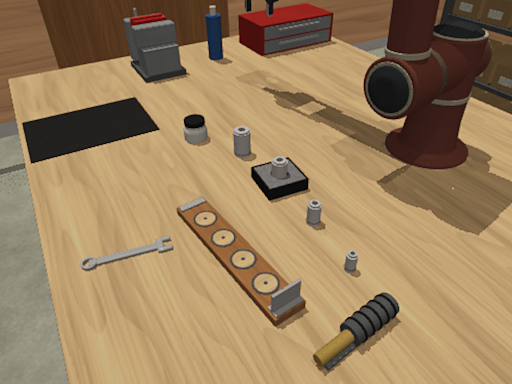

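View pics/side0.png

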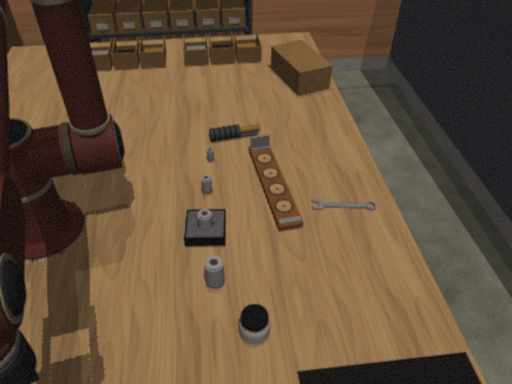

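The scene view shows the drifts in a line: 1 at (351,262), 2 at (314,212), 3 in the foam at (279,167) and 4 at (242,141). The tub is at (195,128). The marks run from (206,219) to (265,284), with the end plate at (287,297). The side view agrees. Next I'll measure positions from depth.

Run:
```python
from h import *
R={'scene':dict(d1=(340,246,364,276),d2=(302,196,326,228),d3=(268,154,290,182),d4=(228,124,256,158),tub=(180,112,212,146),plate=(268,280,304,320)),
'side':dict(d1=(203,145,218,164),d2=(198,170,216,196),d3=(194,205,216,226),d4=(200,252,228,290),tub=(236,300,274,346),plate=(246,132,274,154))}
H=dict(d1=.044,d2=.054,d3=.069,d4=.074,tub=.062,plate=.065)
for c in R:
    W=np.load(c+'.npy')
    for n,(a,b,e,f) in R[c].items():
        P=W[b:f,a:e].reshape(-1,3);P=P[~np.isnan(P[:,0])]
        Q=P[P[:,2]>H[n]-.009]
        mm=(Q.min(0)+Q.max(0))/2 if len(Q) else 0
        print(c,n,len(Q),'mean',Q.mean(0).round(4),'mid',np.round(mm,4),'ext',np.ptp(Q,0).round(3), 'max',P[:,2].max().round(3))
    for (u,v) in ([(206,219),(223,238),(243,259.5),(265.5,284)] if c=='scene' else [(264.5,158),(270,173),(276.5,188),(284,206)]):
        u=int(u);v=int(v);print(c,'mark',W[v-2:v+3,u-2:u+3].reshape(-1,3).mean(0).round(4))
p=camera_params('wrist');print(np.round(p['T_tool_cam'],3),p['mtx'])
```

```text
scene d1 93 mean [0.4639 0.2449 0.0401] mid [0.4621 0.2425 0.0396] ext [0.021 0.023 0.009] max 0.044
scene d2 116 mean [0.4462 0.1012 0.0505] mid [0.444  0.1001 0.0502] ext [0.029 0.026 0.01 ] max 0.055
scene d3 135 mean [ 0.4353 -0.0547  0.0657] mid [ 0.4336 -0.057   0.0651] ext [0.037 0.037 0.01 ] max 0.07
scene d4 139 mean [ 0.4492 -0.2184  0.0707] mid [ 0.447  -0.2199  0.0701] ext [0.048 0.041 0.01 ] max 0.075
scene tub 205 mean [ 0.5254 -0.3603  0.0593] mid [ 0.5238 -0.3619  0.0576] ext [0.06  0.064 0.009] max 0.062
scene plate 181 mean [0.6218 0.2643 0.062 ] mid [0.621  0.264  0.0612] ext [0.059 0.012 0.01 ] max 0.066
scene mark [ 0.6498 -0.0064  0.0195]
scene mark [0.6434 0.0639 0.0196]
scene mark [0.635  0.1345 0.0195]
scene mark [0.6291 0.2076 0.0199]
side d1 32 mean [0.4619 0.235  0.0402] mid [0.4625 0.237  0.041 ] ext [0.019 0.022 0.011] max 0.047
side d2 68 mean [0.4438 0.0909 0.051 ] mid [0.4441 0.0923 0.0523] ext [0.029 0.027 0.013] max 0.059
side d3 133 mean [ 0.4331 -0.0674  0.0668] mid [ 0.4326 -0.065   0.067 ] ext [0.036 0.037 0.012] max 0.073
side d4 266 mean [ 0.4473 -0.2323  0.0722] mid [ 0.4475 -0.2305  0.0714] ext [0.044 0.042 0.012] max 0.077
side tub 598 mean [ 0.5239 -0.3727  0.0612] mid [ 0.5244 -0.3708  0.0599] ext [0.058 0.06  0.014] max 0.067
side plate 60 mean [0.6206 0.2574 0.0615] mid [0.6212 0.2572 0.0615] ext [0.057 0.014 0.01 ] max 0.067
side mark [0.6269 0.2028 0.0203]
side mark [0.6345 0.1295 0.0206]
side mark [0.6418 0.0623 0.0201]
side mark [ 0.6518 -0.0135  0.0205]
[[-0.001 -0.963 -0.27   0.069]
 [ 1.    -0.001  0.    -0.001]
 [-0.    -0.27   0.963 -0.142]
 [ 0.     0.     0.     1.   ]] [[307.74920634   0.         258.02714277]
 [  0.         307.74920634 188.93174352]
 [  0.           0.           1.        ]]
```

```bash
cat >> h.py <<'E'
def yaw(s): 
    w,x,y,z=s['tool_rot']; return 2*np.arctan2(y,x)
def rows(tgt,yt=None,n=None):
    """print rows (tool axes) towards world target; yt deg"""
    s=state(); p=np.array(s['tool_pos']); a=yaw(s); t=np.array(tgt)
    da=0 if yt is None else -np.degrees((np.radians(yt)-a+np.pi)%(2*np.pi)-np.pi)
    k=n or int(max(np.ceil(np.linalg.norm(t-p)/.045),np.ceil(abs(da)/8.5),1))
    D=(t-p)*1000/k; out=[]
    for i in range(k):
        b=a-np.radians(da/k*i); c,q=np.cos(b),np.sin(b)
        out.append([round(float(v),1) for v in (D[0]*c+D[1]*q,D[0]*q-D[1]*c,-D[2],da/k)])
    print('t',round(s['time'],2),'pos',p.round(4),'yaw',round(np.degrees(a),2),'\n',out)
E
python3 -c "
from h import *
rows([.447,-.225,.2],95.7)"
```

```text
t 0.55 pos [ 0.1846 -0.5971  0.2313] yaw 17.18 
 [[32.8, -25.3, 2.8, -7.1], [35.7, -21.0, 2.8, -7.1], [38.0, -16.4, 2.8, -7.1], [39.7, -11.6, 2.8, -7.1], [40.9, -6.5, 2.8, -7.1], [41.4, -1.4, 2.8, -7.1], [41.2, 3.8, 2.8, -7.1], [40.4, 8.8, 2.8, -7.1], [39.0, 13.8, 2.8, -7.1], [37.0, 18.5, 2.8, -7.1], [34.4, 23.0, 2.8, -7.1]]
```

step_arm:
  steps:
    - [33,-25,3,-7]
    - [36,-21,3,-7]
    - [38,-16,3,-7]
    - [40,-12,3,-7]
    - [41,-6,3,-7]
    - [41,-1,3,-7]
    - [41,4,3,-7]
    - [40,9,3,-7]
  claw: 100

```text
time: 1.35
tool_pos: [0.3789, -0.3221, 0.2074]
tool_rot: [0.003, 0.794, 0.608, -0.001]
contact_force: [1.2, 0.5, -0.4]
gripper_width: 1.001
```

```bash
python3 -c "
from h import *
rows([.447,-.225,.2],95.7)"
```

```text
t 1.35 pos [ 0.3789 -0.3221  0.2074] yaw 74.86 
 [[37.2, 13.5, 2.5, -6.9], [35.3, 17.9, 2.5, -6.9], [32.9, 22.0, 2.5, -6.9]]
```

step_arm:
  steps:
    - [37,14,2,-7]
    - [35,18,2,-7]
    - [33,22,2,-7]
    - [0,0,0,0]
    - [0,0,0,0]

```text
time: 1.85
tool_pos: [0.4512, -0.2166, 0.2016]
tool_rot: [0.004, 0.661, 0.75, -0.001]
contact_force: [-0.0, -0.1, -0.1]
gripper_width: 0.998
```

```bash
cat >> h.py <<'E'
from scipy.optimize import least_squares
def topfit(W,guess,ztop,r,win=.05):
    """nose-ring/top disc: points near top; min enclosing circle + body fit"""
    P=W.reshape(-1,3); P=P[~np.isnan(P[:,0])]
    m=(np.hypot(P[:,0]-guess[0],P[:,1]-guess[1])<win)
    P=P[m]
    T=P[(P[:,2]>ztop-.003)&(P[:,2]<ztop+.006)]
    B=P[(P[:,2]>ztop-.0085)&(P[:,2]<ztop+.006)]
    o=[]
    for Q in (T,B):
        if len(Q)<8: o.append(None); continue
        c,rr=cv2.minEnclosingCircle((Q[:,:2]*1000).astype(np.float32)); o.append((np.round(c,1).tolist(),round(rr,1),len(Q)))
    print('ztop',ztop,'nose',o[0],'body',o[1],'max z',np.percentile(P[:,2],99).round(4) if len(P) else None)
E
python3 - <<'E'
from h import *
s,rgb,d=save('wrist','w1.png'); W=world('wrist',s,d)
print(s['tool_pos'],np.degrees(yaw(s)))
topfit(W,(.447,-.225),.074,.023)
E
```

```text
[ 0.45121196 -0.21662784  0.20159806] 97.23039491245208
ztop 0.074 nose ([448.2, -225.6], 19.9, 1418) body ([448.1, -225.4], 23.0, 1818) max z 0.2994
```

View pics/w1.png

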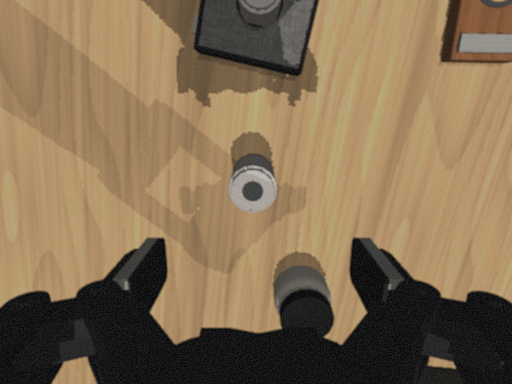

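The wrist view shows drift 4 at (253,188), the tub at (303,300), and the foam case at the top. The circle fit matches the known 40/46 mm diameters.

```bash
python3 -c "
from h import *
rows([.4482,-.2255,.12],95.7,n=3)"
```

```text
t 1.9 pos [ 0.4511 -0.2168  0.2016] yaw 97.18 
 [[-2.7, -1.3, 27.2, 0.5], [-2.8, -1.3, 27.2, 0.5], [-2.8, -1.3, 27.2, 0.5]]
```

step_arm:
  steps:
    - [-2.7,-1.3,27,0.5]
    - [-2.7,-1.3,27,0.5]
    - [-2.7,-1.3,27,0.5]
    - [0,0,0,0]
    - [0,0,0,0]

```text
time: 2.4
tool_pos: [0.4475, -0.2325, 0.1217]
tool_rot: [0.007, 0.676, 0.737, -0.0]
contact_force: [-0.7, -1.0, 1.3]
gripper_width: 1.001
```

```bash
python3 -c "
from h import *
rows([.4482,-.2255,.03],95.7,n=4)"
```

```text
t 2.4 pos [ 0.4475 -0.2325  0.1217] yaw 94.95 
 [[1.7, 0.3, 22.9, -0.2], [1.7, 0.3, 22.9, -0.2], [1.7, 0.3, 22.9, -0.2], [1.7, 0.4, 22.9, -0.2]]
```

step_arm:
  steps:
    - [2,0.3,23,0]
    - [2,0.3,23,0]
    - [1.5,0.3,23,0]
    - [0,0,15,0]
    - [0,0,0,0]
    - [0,0,0,0]

```text
time: 3.0
tool_pos: [0.4546, -0.2357, 0.0476]
tool_rot: [0.016, 0.678, 0.735, 0.001]
contact_force: [-0.8, -0.3, -0.6]
gripper_width: 0.998
```

```bash
python3 -c "
from h import *
rows([.4482,-.2255,.03],95.7,n=1)"
```

```text
t 3.0 pos [ 0.4546 -0.2357  0.0476] yaw 94.58 
 [[10.7, -5.6, 17.6, -1.1]]
```

```bash
cat >> h.py <<'E'
from scipy.spatial.transform import Rotation as Ro
def rows(tgt,yt=None,n=None):
    s=state(); w,x,y,z=s['tool_rot']; M=Ro.from_quat([x,y,z,w]); p=np.array(s['tool_pos']); a=yaw(s); t=np.array(tgt)
    da=0 if yt is None else -np.degrees((np.radians(yt)-a+np.pi)%(2*np.pi)-np.pi)
    k=n or int(max(np.ceil(np.linalg.norm(t-p)/.045),np.ceil(abs(da)/8.5),1))
    D=(t-p)*1000/k; out=[]
    for i in range(k):
        out.append([round(float(v),1) for v in (M*Ro.from_euler('z',da/k*i,degrees=True)).inv().apply(D)]+[round(float(da/k),1)])
    print('t',round(s['time'],2),'pos',p.round(4),'yaw',round(np.degrees(a),2),'toolz',M.as_matrix()[:,2].round(3),'F',np.round(s['contact_force'],1),'w',round(s['gripper_width'],3),'q6',round(s['joint_pos'][5],2),'\n',out)
E
python3 -c "
from h import *
rows([.4482,-.2255,.03],95.7,n=3)"
```

```text
t 3.0 pos [ 0.4546 -0.2357  0.0476] yaw 94.58 toolz [ 0.024 -0.021 -0.999] F [-0.8 -0.3 -0.6] w 0.998 q6 -0.7 
 [[3.7, -2.0, 5.8, -0.4], [3.7, -2.0, 5.8, -0.4], [3.7, -2.0, 5.8, -0.4]]
```

step_arm:
  steps:
    - [3.7,-2,6,-0.4]
    - [3.7,-2,6,-0.4]
    - [3.7,-2,6,-0.4]
    - [0,0,0,0]

```text
time: 3.4
tool_pos: [0.45, -0.2268, 0.0325]
tool_rot: [0.02, 0.67, 0.742, 0.001]
contact_force: [-0.9, 0.3, -0.4]
gripper_width: 0.999
```

```bash
python3 -c "
from h import *
rows([.4482,-.2255,.03],95.7,n=1)"
```

```text
t 3.4 pos [ 0.45   -0.2268  0.0325] yaw 95.85 toolz [ 0.03  -0.025 -0.999] F [-0.9  0.3 -0.4] w 0.999 q6 -0.71 
 [[1.6, -1.8, 2.4, 0.1]]
```

step_arm:
  steps:
    - [1.5,-1.8,1,0]
    - [0,0,0,0]

```text
time: 3.6
tool_pos: [0.4479, -0.2251, 0.0312]
tool_rot: [0.02, 0.67, 0.742, 0.001]
contact_force: [0.4, 0.1, -0.3]
gripper_width: 0.997
```

step_arm:
  steps:
    - [0,0,0,0]
    - [0,0,0,0]
    - [0,0,0,0]
    - [0,0,0,0]
    - [0,0,0,0]
    - [0,0,0,0]
  claw: 20

```text
time: 4.2
tool_pos: [0.4483, -0.2257, 0.0322]
tool_rot: [0.02, 0.67, 0.742, 0.001]
contact_force: [0.1, 0.8, 0.1]
gripper_width: 0.524
```

```bash
python3 -c "
from h import *
rows([.4482,-.2255,.15],95.7,n=4)"
```

```text
t 4.2 pos [ 0.4483 -0.2257  0.0322] yaw 95.88 toolz [ 0.031 -0.026 -0.999] F [0.1 0.8 0.1] w 0.524 q6 -0.71 
 [[-0.8, 0.8, -29.4, 0.0], [-0.8, 0.8, -29.4, 0.0], [-0.8, 0.8, -29.4, 0.0], [-0.8, 0.8, -29.4, 0.0]]
```

step_arm:
  steps:
    - [0,0,-10,0]
    - [-1,1,-30,0]
    - [-1,1,-30,0]
    - [-1,1,-30,0]
    - [-1,1,-30,0]
    - [0,0,-10,0]

```text
time: 4.8
tool_pos: [0.4443, -0.2226, 0.1728]
tool_rot: [0.013, 0.67, 0.742, -0.0]
contact_force: [0.9, -0.5, -2.2]
gripper_width: 0.524
```

```bash
python3 -c "
from h import *
rows([.62,.06,.2],95.7)"
```

```text
t 4.8 pos [ 0.4443 -0.2226  0.1728] yaw 95.87 toolz [ 0.02  -0.018 -1.   ] F [ 0.9 -0.5 -2.2] w 0.524 q6 -0.71 
 [[32.8, 25.5, -3.6, 0.0], [32.8, 25.5, -3.6, 0.0], [32.8, 25.5, -3.6, 0.0], [32.9, 25.5, -3.6, 0.0], [32.9, 25.5, -3.6, 0.0], [32.9, 25.5, -3.6, 0.0], [32.9, 25.4, -3.6, 0.0], [32.9, 25.4, -3.6, 0.0]]
```

Lifting reverses the tilt, and drift 4 is held.

step_arm:
  steps:
    - [33,25,-4,0]
    - [33,25,-4,0]
    - [33,25,-4,0]
    - [33,25,-4,0]
    - [33,25,-4,0]
    - [33,25,-4,0]
    - [33,25,-4,0]
    - [33,25,-4,0]

```text
time: 5.6
tool_pos: [0.6168, 0.0668, 0.1972]
tool_rot: [0.011, 0.674, 0.739, -0.004]
contact_force: [0.4, -1.2, -2.9]
gripper_width: 0.523
```

step_arm:
  steps:
    - [0,0,0,0]
    - [0,0,0,0]

```text
time: 5.8
tool_pos: [0.6173, 0.0717, 0.1945]
tool_rot: [0.009, 0.672, 0.741, -0.004]
contact_force: [0.8, -0.3, -3.8]
gripper_width: 0.524
```

Run:
```python
from h import *
s,rgb,d=save('wrist','w2.png'); W=world('wrist',s,d); np.save('w2.npy',W)
print([(np.round(b['box']).tolist(),round(b['p'],2)) for b in boxes_of('wrist','mark_a')])
for b in boxes_of('wrist','mark_a'):
    x,y,w,h=b['box'];u=int(x+w/2);v=int(y+h/2)
    print(W[v-2:v+3,u-2:u+3].reshape(-1,3).mean(0).round(4))
rows([.6284,.205,.2],95.7)
```

```text
[([252.0, 3.0, 60.0, 54.0], 0.75), ([253.0, 82.0, 55.0, 56.0], 0.72), ([254.0, 152.0, 51.0, 47.0], 0.6)]
[0.6269 0.2039 0.0208]
[0.6343 0.1336 0.0206]
[0.6412 0.0666 0.0208]
t 5.95 pos [0.6171 0.0703 0.1951] yaw 95.48 toolz [ 0.009 -0.019 -1.   ] F [-0.3 -0.4 -2.8] w 0.519 q6 -0.09 
 [[33.2, 6.0, -1.8, -0.1], [33.2, 6.1, -1.8, -0.1], [33.2, 6.1, -1.8, -0.1], [33.2, 6.1, -1.8, -0.1]]
```

View pics/w2.png

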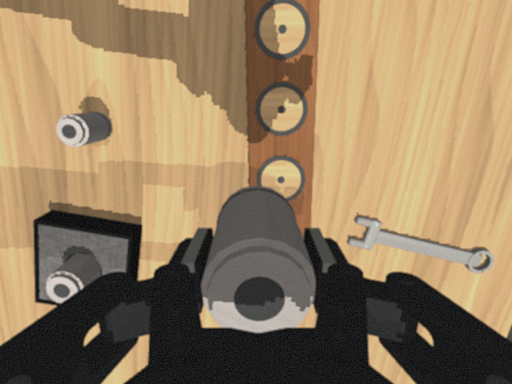

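The wrist view shows mark dots at (282,29), (281,109) and (281,180). The held drift's nose bore is at about (258,298), drift 2's top is at (69,130), and drift 3's is at (62,290).

Run:
```python
from h import *
W=np.load('w2.npy')
for u,v in [(282,29),(281,109),(281,180)]:
    print(W[v-1:v+2,u-1:u+2].reshape(-1,3).mean(0).round(4))
topfit(W,(.444,.096),.054,.015)
topfit(W,(.433,-.061),.069,.019)
P=W[225:330,195:320].reshape(-1,3); P=P[~np.isnan(P[:,0])]
print(np.percentile(P[:,2],[50,90,95,98]))
zt=np.percentile(P[:,2],95)
c0=np.median(P[np.abs(P[:,2]-zt)<.006],0)
for z in (.24,.235,.245): topfit(P,(.617,.071),z,.02,.035)
```

```text
[0.6277 0.2048 0.0207]
[0.6353 0.1337 0.0209]
[0.644  0.0613 0.0204]
ztop 0.054 nose ([445.0, 97.7], 11.9, 563) body ([445.2, 97.6], 15.0, 865) max z 0.0545
ztop 0.069 nose ([434.1, -59.6], 16.3, 635) body ([434.2, -57.2], 18.3, 886) max z 0.0697
[0.2353032  0.2367929  0.23727195 0.26748157]
ztop 0.24 nose ([617.1, 73.7], 18.3, 453) body ([616.8, 73.5], 26.0, 7856) max z 0.2717
ztop 0.235 nose ([616.7, 73.4], 26.0, 7572) body ([616.6, 74.3], 26.4, 9755) max z 0.2717
ztop 0.245 nose None body ([617.4, 72.2], 19.3, 1698) max z 0.2717
```

step_arm:
  steps:
    - [34,6,0,0]
    - [34,6,0,0]
    - [33,6,4,0]
    - [31,6,4,0]
    - [0,0,20,0]
    - [0,0,20,0]
    - [0,0,20,0]
    - [0,0,0,0]

```text
time: 6.75
tool_pos: [0.6288, 0.1962, 0.1232]
tool_rot: [0.011, 0.678, 0.735, -0.004]
contact_force: [-0.9, 0.1, -3.7]
gripper_width: 0.526
```

```bash
python3 -c "
from h import *
rows([.628,.204,.06],95.7,n=4)"
```

```text
t 6.75 pos [0.6288 0.1962 0.1232] yaw 94.58 toolz [ 0.01 -0.02 -1.  ] F [-0.9  0.1 -3.7] w 0.526 q6 0.13 
 [[2.3, -0.2, 15.7, -0.3], [2.3, -0.1, 15.7, -0.3], [2.3, -0.1, 15.7, -0.3], [2.3, -0.1, 15.7, -0.3]]
```

step_arm:
  steps:
    - [2.5,0,16,0]
    - [2.5,0,16,0]
    - [2.5,0,16,0]
    - [2.5,0,12,0]
    - [0,0,0,0]
    - [0,0,0,0]

```text
time: 7.35
tool_pos: [0.6297, 0.2035, 0.0601]
tool_rot: [0.011, 0.68, 0.734, -0.003]
contact_force: [-0.0, 0.5, -1.9]
gripper_width: 0.525
```

```bash
python3 -c "
from h import *
rows([.628,.204,.053],95.7,n=2)"
```

```text
t 7.35 pos [0.6297 0.2035 0.0601] yaw 94.38 toolz [ 0.012 -0.02  -1.   ] F [-0.   0.5 -1.9] w 0.525 q6 0.14 
 [[0.4, -0.9, 3.5, -0.7], [0.4, -0.8, 3.5, -0.7]]
```

step_arm:
  steps:
    - [0.4,-0.9,3.5,-0.7]
    - [0,-0.9,3,-0.6]
    - [0,0,0,0]

```text
time: 7.65
tool_pos: [0.6289, 0.204, 0.0547]
tool_rot: [0.012, 0.67, 0.742, -0.002]
contact_force: [-0.4, 0.3, -2.6]
gripper_width: 0.526
```

step_arm:
  steps:
    - [0,0,1,0]
    - [0,0,0,0]

```text
time: 7.85
tool_pos: [0.6294, 0.2041, 0.0545]
tool_rot: [0.012, 0.67, 0.742, -0.002]
contact_force: [-0.8, 0.2, -3.5]
gripper_width: 0.525
```

step_arm:
  steps:
    - [0,0,2,0]
    - [0,0,1.5,0]
    - [0,0,0,0]

```text
time: 8.15
tool_pos: [0.6302, 0.2043, 0.0524]
tool_rot: [0.013, 0.67, 0.742, -0.001]
contact_force: [0.4, -0.4, -2.4]
gripper_width: 0.524
```

step_arm:
  steps:
    - [0,-1.5,2,0]
    - [0,0,0,0]

```text
time: 8.35
tool_pos: [0.6304, 0.2046, 0.0525]
tool_rot: [0.014, 0.67, 0.742, 0.001]
contact_force: [0.3, 0.1, -2.4]
gripper_width: 0.528
```

step_arm:
  steps:
    - [0,0,0,0]
    - [0,0,0,0]
    - [0,0,0,0]
    - [0,0,0,0]
  claw: 100

```text
time: 8.75
tool_pos: [0.6312, 0.2046, 0.0532]
tool_rot: [0.015, 0.67, 0.742, 0.001]
contact_force: [0.1, 0.4, -0.8]
gripper_width: 1.001
```

```bash
python3 -c "
from h import *
rows([.629,.2045,.16],95.7,n=4)"
```

```text
t 8.75 pos [0.6312 0.2046 0.0532] yaw 95.81 toolz [ 0.024 -0.018 -1.   ] F [ 0.1  0.4 -0.8] w 1.001 q6 0.12 
 [[-0.5, 0.0, -26.7, 0.0], [-0.5, 0.0, -26.7, 0.0], [-0.5, 0.0, -26.7, 0.0], [-0.5, 0.0, -26.7, 0.0]]
```

step_arm:
  steps:
    - [0,0,-15,0]
    - [-0.5,0,-30,0]
    - [-0.5,0,-35,0]
    - [-0.5,0,-40,0]
    - [0,0,-30,0]
    - [0,0,0,0]

```text
time: 9.35
tool_pos: [0.6272, 0.2057, 0.2127]
tool_rot: [0.015, 0.67, 0.742, 0.001]
contact_force: [0.3, 0.5, -0.1]
gripper_width: 0.999
```

Run:
```python
from h import *
s,rgb,d=save('wrist','w3.png'); W=world('wrist',s,d)
topfit(W,(.628,.205),.094,.023,.04)
rows([.434,-.0595,.2],95.7)
```

```text
ztop 0.094 nose ([630.5, 204.8], 19.9, 1522) body ([630.4, 204.9], 23.0, 1958) max z 0.3103
t 9.4 pos [0.6264 0.2055 0.2104] yaw 95.8 toolz [ 0.021 -0.018 -1.   ] F [-0.1  0.9  0.6] w 1.0 q6 0.12 
 [[-30.5, -27.3, 1.4, 0.0], [-30.5, -27.3, 1.4, 0.0], [-30.5, -27.3, 1.4, 0.0], [-30.5, -27.3, 1.4, 0.0], [-30.5, -27.3, 1.4, 0.0], [-30.5, -27.3, 1.4, 0.0], [-30.5, -27.3, 1.4, 0.0], [-30.5, -27.3, 1.4, 0.0]]
```

Drift 4 sits 2.5 mm from its mark. Next is drift 3.

step_arm:
  steps:
    - [-30,-27,1,0]
    - [-30,-27,1,0]
    - [-30,-27,1,0]
    - [-30,-27,1,0]
    - [-30,-27,1,0]
    - [-30,-27,1,0]
    - [-30,-27,1,0]
    - [-28,-25,1,0]

```text
time: 10.2
tool_pos: [0.427, -0.0582, 0.1918]
tool_rot: [0.007, 0.667, 0.745, -0.005]
contact_force: [-1.1, -0.6, -0.3]
gripper_width: 0.995
```

step_arm:
  steps:
    - [0,0,0,0]
    - [0,0,0,0]

```text
time: 10.4
tool_pos: [0.4235, -0.0606, 0.1888]
tool_rot: [0.005, 0.67, 0.743, -0.006]
contact_force: [0.5, 0.7, -0.3]
gripper_width: 1.002
```

Run:
```python
from h import *
s,rgb,d=save('wrist','w4.png'); W=world('wrist',s,d)
topfit(W,(.434,-.058),.069,.019,.04)
rows([.434,-.058,.1],95.7,n=4)
```

```text
ztop 0.069 nose ([433.8, -60.2], 15.9, 970) body ([433.9, -60.2], 18.9, 1333) max z 0.2864
t 10.45 pos [ 0.4235 -0.0603  0.1886] yaw 95.97 toolz [-0.001 -0.017 -1.   ] F [-0.1  0.2  0.2] w 1.002 q6 -0.41 
 [[0.7, 2.7, 22.1, 0.1], [0.7, 2.7, 22.1, 0.1], [0.7, 2.7, 22.1, 0.1], [0.7, 2.7, 22.1, 0.1]]
```

step_arm:
  steps:
    - [0,2.7,22,0]
    - [0,2.7,22,0]
    - [0,2.7,22,0]
    - [0,2.7,22,0]
    - [0,0,0,0]
    - [0,0,0,0]

```text
time: 11.05
tool_pos: [0.4375, -0.0551, 0.0972]
tool_rot: [0.004, 0.666, 0.746, -0.006]
contact_force: [0.9, 1.2, 0.0]
gripper_width: 0.995
```

Run:
```python
from h import *
rows([.4338,-.0602,.032],95.7,n=4)
```

```text
t 11.05 pos [ 0.4375 -0.0551  0.0972] yaw 96.54 toolz [-0.002 -0.015 -1.   ] F [0.9 1.2 0. ] w 0.995 q6 -0.39 
 [[-0.9, -1.0, 16.3, 0.2], [-0.9, -1.0, 16.3, 0.2], [-0.9, -1.0, 16.3, 0.2], [-0.9, -1.0, 16.3, 0.2]]
```

step_arm:
  steps:
    - [-1.2,-1,15,0.2]
    - [-1.2,-1,15,0.2]
    - [-1.2,-1,15,0.2]
    - [-1,-1,13,0.2]
    - [0,0,0,0]
    - [0,0,0,0]

```text
time: 11.65
tool_pos: [0.4402, -0.0604, 0.045]
tool_rot: [0.009, 0.669, 0.743, -0.004]
contact_force: [-0.3, 0.4, 1.2]
gripper_width: 0.997
```

Run:
```python
from h import *
rows([.4338,-.0602,.032],95.7,n=1)
```

```text
t 11.65 pos [ 0.4402 -0.0604  0.045 ] yaw 95.98 toolz [ 0.009 -0.018 -1.   ] F [-0.3  0.4  1.2] w 0.997 q6 -0.39 
 [[1.1, -6.5, 12.9, 0.3]]
```

step_arm:
  steps:
    - [0.3,-3.5,5,0]
    - [0.3,-3.5,5,0]
    - [0,-1,3,0]
    - [0,0,0,0]

```text
time: 12.05
tool_pos: [0.4333, -0.0611, 0.0333]
tool_rot: [0.011, 0.669, 0.743, -0.003]
contact_force: [-0.7, 0.1, 0.0]
gripper_width: 1.003
```

Run:
```python
from h import *
rows([.4338,-.0602,.032],95.7,n=1)
```

```text
t 12.05 pos [ 0.4333 -0.0611  0.0333] yaw 96.0 toolz [ 0.013 -0.019 -1.   ] F [-0.7  0.1  0. ] w 1.003 q6 -0.4 
 [[0.9, 0.6, 1.2, 0.3]]
```

Well aligned, so I'll grip and start pulling gently.

step_arm:
  steps:
    - [0.5,0.5,1,0]
    - [0,0,0,0]
    - [0,0,0,0]
    - [0,0,0,0]
    - [0,0,0,0]
    - [0,0,0,0]
    - [0,0,0,0]
  claw: 15

```text
time: 12.75
tool_pos: [0.4336, -0.0607, 0.0328]
tool_rot: [0.011, 0.669, 0.743, -0.003]
contact_force: [-0.7, -0.0, 0.6]
gripper_width: 0.428
```

step_arm:
  steps:
    - [0,0,-2,0]
    - [0,0,-2,0]
    - [0,0,-3,0]
    - [0,0,-3,0]
    - [0,0,-3,0]
    - [0,0,-3,0]
    - [0,0,-3,0]
    - [0,0,-3,0]

```text
time: 13.55
tool_pos: [0.4309, -0.0596, 0.05]
tool_rot: [0.01, 0.669, 0.743, -0.003]
contact_force: [4.6, -1.2, -11.4]
gripper_width: 0.43
```

step_arm:
  steps:
    - [0,0.8,-4,0]
    - [0,0.5,-4,0]
    - [0,0.3,-4,0]
    - [0,0.3,-4,0]
    - [0,0.3,-4,0]
    - [0,0.3,-4,0]

```text
time: 14.15
tool_pos: [0.4346, -0.059, 0.0808]
tool_rot: [0.01, 0.669, 0.743, -0.003]
contact_force: [-0.3, 0.5, -1.8]
gripper_width: 0.425
```

step_arm:
  steps:
    - [0,0,-20,0]
    - [0,0,-35,0]
    - [0,0,-35,0]
    - [0,0,-20,0]

```text
time: 14.55
tool_pos: [0.4309, -0.056, 0.1926]
tool_rot: [0.007, 0.669, 0.743, -0.005]
contact_force: [1.0, -0.9, -0.6]
gripper_width: 0.43
```

Run:
```python
from h import *
rows([.635,.06,.2],95.7)
```

```text
t 14.55 pos [ 0.4309 -0.056   0.1926] yaw 96.0 toolz [ 0.004 -0.016 -1.   ] F [ 1.  -0.9 -0.6] w 0.43 q6 -0.4 
 [[15.7, 35.9, -1.4, 0.1], [15.7, 35.8, -1.4, 0.1], [15.7, 35.8, -1.4, 0.1], [15.7, 35.8, -1.4, 0.1], [15.8, 35.8, -1.4, 0.1], [15.8, 35.8, -1.4, 0.1]]
```

step_arm:
  steps:
    - [16,36,-1.5,0]
    - [16,36,-1.5,0]
    - [16,36,-1.5,0]
    - [16,36,-1.5,0]
    - [16,36,-1.5,0]
    - [16,36,-1.5,0]
    - [0,0,0,0]
    - [0,0,0,0]

```text
time: 15.35
tool_pos: [0.6467, 0.0664, 0.2114]
tool_rot: [0.012, 0.67, 0.742, -0.002]
contact_force: [0.3, 1.0, -1.4]
gripper_width: 0.425
```

Run:
```python
from h import *
s,rgb,d=save('wrist','w5.png'); W=world('wrist',s,d)
zt=s['tool_pos'][2]-.028+.064
P=W.reshape(-1,3)
for z in (zt+.002,zt,zt-.003): topfit(W,s['tool_pos'],z,.019,.027)
topfit(W,(.628,.205),.094,.023,.04); topfit(W,(.445,.097),.054,.015,.04)
rows([.6354,.1335,.12],95.7)
```

```text
ztop 0.24940554409153373 nose ([646.2, 71.7], 24.9, 4994) body ([646.1, 71.7], 25.0, 7207) max z 0.3085
ztop 0.24740554409153373 nose ([646.2, 71.7], 24.9, 5595) body ([646.1, 71.7], 25.0, 7438) max z 0.3085
ztop 0.24440554409153373 nose ([646.1, 71.7], 25.0, 6749) body ([646.1, 71.7], 25.0, 7635) max z 0.3085
ztop 0.094 nose ([630.8, 203.0], 19.6, 1362) body ([630.7, 204.2], 22.9, 1818) max z 0.0951
ztop 0.054 nose ([445.1, 97.8], 12.4, 535) body ([445.3, 97.3], 15.2, 815) max z 0.0546
t 15.4 pos [0.6465 0.0663 0.2114] yaw 95.87 toolz [ 0.016 -0.019 -1.   ] F [-0.1 -0.5 -1.1] w 0.429 q6 -0.1 
 [[23.3, -1.8, 30.0, 0.1], [23.3, -1.8, 30.0, 0.1], [23.3, -1.9, 30.0, 0.1]]
```

View pics/w5.png

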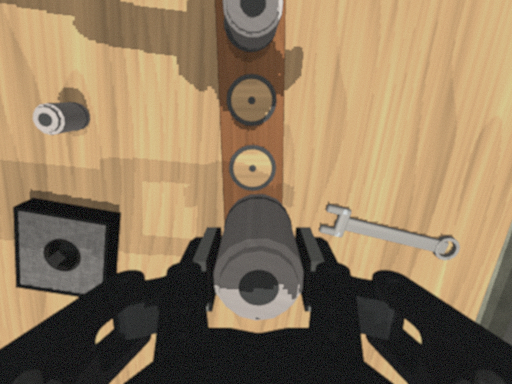

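The view shows drift 3 clear of the case and held straight. Its target is the mark at (251,100).

step_arm:
  steps:
    - [24,-2,10,0]
    - [24,-2,20,0]
    - [22,-2,30,0]
    - [0,0,30,0]
    - [0,0,0,0]
    - [0,0,0,0]

```text
time: 16.0
tool_pos: [0.6323, 0.1316, 0.1226]
tool_rot: [0.014, 0.672, 0.74, -0.0]
contact_force: [0.5, 0.2, -0.7]
gripper_width: 0.424
```

Run:
```python
from h import *
rows([.6354,.1335,.055],95.7,n=4)
```

```text
t 16.0 pos [0.6323 0.1316 0.1226] yaw 95.54 toolz [ 0.021 -0.02  -1.   ] F [ 0.5  0.2 -0.7] w 0.424 q6 0.01 
 [[0.8, 0.5, 16.9, -0.0], [0.8, 0.5, 16.9, -0.0], [0.8, 0.5, 16.9, -0.0], [0.8, 0.5, 16.9, -0.0]]
```

step_arm:
  steps:
    - [0.8,0.2,16,0]
    - [0.8,0.2,16,0]
    - [0.8,0.2,16,0]
    - [0.8,0.2,14,0]
    - [0,0,0,0]
    - [0,0,0,0]

```text
time: 16.6
tool_pos: [0.6367, 0.1319, 0.0601]
tool_rot: [0.017, 0.673, 0.739, 0.002]
contact_force: [1.1, -0.3, -1.4]
gripper_width: 0.423
```

Run:
```python
from h import *
rows([.6354,.1335,.0475],95.7,n=3)
```

```text
t 16.6 pos [0.6367 0.1319 0.0601] yaw 95.36 toolz [ 0.027 -0.02  -0.999] F [ 1.1 -0.3 -1.4] w 0.423 q6 0.01 
 [[0.7, -0.5, 4.2, -0.1], [0.7, -0.5, 4.2, -0.1], [0.7, -0.5, 4.2, -0.1]]
```

step_arm:
  steps:
    - [0.7,-0.6,4,0]
    - [0.7,-0.6,4,0]
    - [0.3,-0.6,3,0]
    - [0,0,0,0]

```text
time: 17.0
tool_pos: [0.636, 0.1336, 0.0495]
tool_rot: [0.017, 0.673, 0.739, 0.003]
contact_force: [-0.2, 0.3, -2.7]
gripper_width: 0.428
```

step_arm:
  steps:
    - [0,0,2,0]
    - [0,0,1,0]
    - [0,0,0,0]

```text
time: 17.3
tool_pos: [0.6369, 0.1337, 0.0484]
tool_rot: [0.018, 0.673, 0.739, 0.003]
contact_force: [0.6, 0.4, -1.9]
gripper_width: 0.427
```

step_arm:
  steps:
    - [0,0,1.5,0]
    - [0,0,1.5,0]
    - [0,0,0,0]

```text
time: 17.6
tool_pos: [0.6376, 0.1337, 0.0484]
tool_rot: [0.018, 0.673, 0.739, 0.003]
contact_force: [0.4, 0.9, -2.3]
gripper_width: 0.427
```

step_arm:
  steps:
    - [0,0,0,0]
    - [0,0,0,0]
    - [0,0,0,0]
    - [0,0,0,0]
  claw: 100

```text
time: 18.0
tool_pos: [0.6386, 0.1337, 0.0484]
tool_rot: [0.019, 0.673, 0.739, 0.004]
contact_force: [0.4, -0.8, -0.6]
gripper_width: 1.002
```

step_arm:
  steps:
    - [0,0,-15,0]
    - [-0.5,0,-30,0]
    - [-0.5,0,-35,0]
    - [-0.5,0,-40,0]
    - [0,0,-30,0]
    - [0,0,0,0]

```text
time: 18.6
tool_pos: [0.633, 0.1351, 0.2075]
tool_rot: [0.019, 0.673, 0.739, 0.004]
contact_force: [1.0, 0.8, 1.5]
gripper_width: 0.998
```

Run:
```python
from h import *
s,rgb,d=save('wrist','w6.png'); W=world('wrist',s,d)
topfit(W,(.6354,.1335),.084,.019,.03)
topfit(W,(.63,.205),.094,.019,.03)
rows([.445,.0977,.2],95.7)
```

```text
ztop 0.084 nose ([638.7, 134.2], 15.9, 936) body ([638.8, 134.0], 19.0, 1292) max z 0.3055
ztop 0.094 nose ([630.6, 204.3], 19.9, 1996) body ([630.6, 204.5], 23.0, 2554) max z 0.0952
t 18.65 pos [0.6322 0.135  0.2053] yaw 95.37 toolz [ 0.031 -0.019 -0.999] F [0.6 0.  0.6] w 0.996 q6 0.01 
 [[-3.9, -38.0, 0.0, -0.1], [-3.9, -38.0, 0.0, -0.1], [-3.8, -38.0, 0.0, -0.1], [-3.8, -38.0, 0.0, -0.1], [-3.7, -38.0, 0.0, -0.1]]
```

Drift 3 is 3.4 mm from its mark. Next is drift 2.

step_arm:
  steps:
    - [-4,-38,0,0]
    - [-4,-38,0,0]
    - [-4,-38,0,0]
    - [-4,-38,0,0]
    - [-4,-37,0,0]
    - [0,0,0,0]
    - [0,0,0,0]

```text
time: 19.35
tool_pos: [0.434, 0.0956, 0.1882]
tool_rot: [0.012, 0.673, 0.739, -0.003]
contact_force: [-0.2, -0.5, 0.7]
gripper_width: 1.0
```

Run:
```python
from h import *
s,rgb,d=save('wrist','w7.png'); W=world('wrist',s,d)
topfit(W,(.445,.0977),.054,.019,.03)
topfit(W,(.463,.24),.044,.019,.03)
rows([.445,.0977,.09],95.7,n=5)
```

```text
ztop 0.054 nose ([444.7, 97.1], 11.9, 493) body ([444.8, 97.3], 14.9, 750) max z 0.2859
ztop 0.044 nose ([462.6, 241.8], 7.9, 278) body ([462.7, 241.4], 10.8, 490) max z 0.0446
t 19.4 pos [0.434  0.0956 0.188 ] yaw 95.39 toolz [ 0.012 -0.021 -1.   ] F [ 1.1  0.8 -0.2] w 0.999 q6 -0.03 
 [[0.6, 2.0, 19.6, -0.1], [0.6, 2.0, 19.6, -0.1], [0.6, 2.0, 19.6, -0.1], [0.6, 2.0, 19.6, -0.1], [0.6, 2.0, 19.6, -0.1]]
```

step_arm:
  steps:
    - [0.6,1.6,19,0]
    - [0.6,1.6,19,0]
    - [0.6,1.6,19,0]
    - [0.6,1.6,19,0]
    - [0.6,1.6,19,0]
    - [0,0,0,0]
    - [0,0,0,0]

```text
time: 20.1
tool_pos: [0.4496, 0.0982, 0.0898]
tool_rot: [0.011, 0.673, 0.74, -0.004]
contact_force: [0.5, 0.6, -0.2]
gripper_width: 0.999
```

Run:
```python
from h import *
rows([.4445,.0973,.018],95.7,n=5)
```

```text
t 20.1 pos [0.4496 0.0982 0.0898] yaw 95.4 toolz [ 0.011 -0.021 -1.   ] F [ 0.5  0.6 -0.2] w 0.999 q6 -0.02 
 [[0.2, -1.2, 14.4, -0.1], [0.2, -1.2, 14.4, -0.1], [0.2, -1.2, 14.4, -0.1], [0.2, -1.2, 14.4, -0.1], [0.2, -1.2, 14.4, -0.1]]
```

step_arm:
  steps:
    - [0.2,-1.8,14,0]
    - [0.2,-1.8,14,0]
    - [0.2,-1.8,14,0]
    - [0.2,-1.8,14,0]
    - [0.2,-1.8,10,0]
    - [0,0,0,0]
    - [0,0,0,0]

```text
time: 20.8
tool_pos: [0.4457, 0.0973, 0.0241]
tool_rot: [0.014, 0.673, 0.74, -0.001]
contact_force: [0.9, 0.5, -0.0]
gripper_width: 0.999
```

Run:
```python
from h import *
rows([.4445,.0973,.018],95.7,n=1)
```

```text
t 20.8 pos [0.4457 0.0973 0.0241] yaw 95.41 toolz [ 0.02 -0.02 -1.  ] F [ 0.9  0.5 -0. ] w 0.999 q6 -0.02 
 [[0.2, -1.3, 6.1, -0.3]]
```

step_arm:
  steps:
    - [0,-1,3,0]
    - [0,-1,3,0]
    - [0,0,0,0]

```text
time: 21.1
tool_pos: [0.4453, 0.0971, 0.0195]
tool_rot: [0.015, 0.673, 0.74, 0.001]
contact_force: [0.5, 0.7, -1.2]
gripper_width: 0.997
```

step_arm:
  steps:
    - [0,0,0,0]
    - [0,0,0,0]
    - [0,0,0,0]
    - [0,0,0,0]
    - [0,0,0,0]
    - [0,0,0,0]
    - [0,0,0,0]
  claw: 10

```text
time: 21.8
tool_pos: [0.4462, 0.0972, 0.0207]
tool_rot: [0.016, 0.673, 0.74, 0.001]
contact_force: [-0.8, 0.2, 0.5]
gripper_width: 0.33
```

step_arm:
  steps:
    - [0,0,-10,0]
    - [0,0,-25,0]
    - [0,0,-35,0]
    - [0,0,-40,0]
    - [0,0,-40,0]
    - [0,0,-15,0]

```text
time: 22.4
tool_pos: [0.4374, 0.1003, 0.1886]
tool_rot: [0.012, 0.673, 0.74, -0.003]
contact_force: [-0.1, -1.0, -0.7]
gripper_width: 0.33
```

Run:
```python
from h import *
rows([.642,.0617,.18],95.7)
```

```text
t 22.4 pos [0.4374 0.1003 0.1886] yaw 95.4 toolz [ 0.014 -0.02  -1.   ] F [-0.1 -1.  -0.7] w 0.33 q6 -0.02 
 [[-11.5, 40.0, 2.4, -0.1], [-11.5, 40.0, 2.4, -0.1], [-11.6, 40.0, 2.4, -0.1], [-11.6, 39.9, 2.4, -0.1], [-11.7, 39.9, 2.4, -0.1]]
```

step_arm:
  steps:
    - [-11,39,2,0]
    - [-11,39,2,0]
    - [-11,39,2,0]
    - [-11,39,2,0]
    - [-11,39,2,0]
    - [0,0,20,0]
    - [0,0,20,0]
    - [0,0,0,0]

```text
time: 23.2
tool_pos: [0.648, 0.0621, 0.1528]
tool_rot: [0.017, 0.672, 0.74, 0.002]
contact_force: [-1.1, 0.5, -2.0]
gripper_width: 0.331
```

step_arm:
  steps:
    - [0,0,0,0]

```text
time: 23.3
tool_pos: [0.6479, 0.0621, 0.1532]
tool_rot: [0.017, 0.673, 0.74, 0.002]
contact_force: [0.5, 0.6, -0.6]
gripper_width: 0.339
```

Run:
```python
from h import *
rows([.6415,.0617,.048],95.7,n=6)
```

```text
t 23.3 pos [0.6479 0.0621 0.1532] yaw 95.46 toolz [ 0.028 -0.019 -0.999] F [ 0.5  0.6 -0.6] w 0.339 q6 -0.1 
 [[0.4, -1.5, 17.5, -0.0], [0.4, -1.5, 17.5, -0.0], [0.4, -1.5, 17.5, -0.0], [0.4, -1.5, 17.5, -0.0], [0.4, -1.5, 17.5, -0.0], [0.4, -1.5, 17.5, -0.0]]
```

step_arm:
  steps:
    - [0.4,-1.5,17,0]
    - [0.4,-1.5,17,0]
    - [0.4,-1.5,17,0]
    - [0.4,-1.5,17,0]
    - [0.4,-1.5,17,0]
    - [0.4,-1.5,12,0]
    - [0,0,0,0]
    - [0,0,0,0]

```text
time: 24.1
tool_pos: [0.6393, 0.0628, 0.0512]
tool_rot: [0.017, 0.672, 0.74, 0.003]
contact_force: [-0.1, -0.3, -0.7]
gripper_width: 0.335
```

Run:
```python
from h import *
rows([.6415,.0617,.0407],95.7,n=3)
```

```text
t 24.1 pos [0.6393 0.0628 0.0512] yaw 95.54 toolz [ 0.03  -0.019 -0.999] F [-0.1 -0.3 -0.7] w 0.335 q6 -0.1 
 [[-0.4, 0.6, 3.5, -0.1], [-0.4, 0.6, 3.5, -0.1], [-0.4, 0.6, 3.5, -0.1]]
```

step_arm:
  steps:
    - [-0.4,0.6,3.5,0]
    - [-0.4,0.6,3.5,0]
    - [-0.4,0.6,3.5,0]
    - [0,0,1,0]
    - [0,0,0,0]

```text
time: 24.6
tool_pos: [0.6442, 0.0614, 0.0422]
tool_rot: [0.02, 0.672, 0.74, 0.005]
contact_force: [0.2, -0.3, -1.1]
gripper_width: 0.329
```

step_arm:
  steps:
    - [0,0,1.5,0]
    - [0,0,1.5,0]
    - [0,0,0,0]

```text
time: 24.9
tool_pos: [0.6451, 0.0614, 0.0412]
tool_rot: [0.02, 0.672, 0.74, 0.005]
contact_force: [-0.2, -0.3, -1.3]
gripper_width: 0.336
```

step_arm:
  steps:
    - [0,-0.5,1.5,0]
    - [0,0,0,0]

```text
time: 25.1
tool_pos: [0.6456, 0.0613, 0.041]
tool_rot: [0.021, 0.672, 0.74, 0.006]
contact_force: [-0.9, -1.3, -1.3]
gripper_width: 0.334
```

step_arm:
  steps:
    - [0,0,0,0]
    - [0,0,0,0]
    - [0,0,0,0]
    - [0,0,0,0]
    - [0,0,0,0]
  claw: 100

```text
time: 25.6
tool_pos: [0.6456, 0.0613, 0.0405]
tool_rot: [0.021, 0.672, 0.74, 0.006]
contact_force: [0.7, -0.0, 0.8]
gripper_width: 1.001
```

step_arm:
  steps:
    - [0,0,-15,0]
    - [-0.5,0,-30,0]
    - [-0.5,0,-35,0]
    - [-0.5,0,-40,0]
    - [0,0,-30,0]
    - [0,0,0,0]

```text
time: 26.2
tool_pos: [0.6391, 0.0628, 0.1998]
tool_rot: [0.021, 0.672, 0.74, 0.006]
contact_force: [0.7, 0.1, 1.0]
gripper_width: 0.996
```

Run:
```python
from h import *
s,rgb,d=save('wrist','w8.png'); W=world('wrist',s,d)
topfit(W,(.6427,.0617),.074,.019,.03)
topfit(W,(.638,.134),.084,.019,.03)
rows([.4627,.2415,.19],95.7)
```

```text
ztop 0.074 nose ([646.4, 61.7], 11.9, 517) body ([646.1, 61.6], 14.9, 790) max z 0.2978
ztop 0.084 nose ([638.7, 133.9], 15.8, 1249) body ([638.7, 134.1], 18.8, 1718) max z 0.0851
t 26.25 pos [0.6382 0.0628 0.1975] yaw 95.54 toolz [ 0.036 -0.019 -0.999] F [0.8 0.5 0.1] w 0.999 q6 -0.1 
 [[32.5, -26.3, -0.4, -0.0], [32.5, -26.2, -0.4, -0.0], [32.5, -26.2, -0.4, -0.0], [32.5, -26.2, -0.4, -0.0], [32.5, -26.2, -0.4, -0.0], [32.5, -26.2, -0.4, -0.0]]
```

step_arm:
  steps:
    - [32,-26,0,0]
    - [32,-26,0,0]
    - [32,-26,0,0]
    - [32,-26,0,0]
    - [32,-26,0,0]
    - [32,-26,0,0]
    - [0,0,0,0]
    - [0,0,0,0]

```text
time: 27.05
tool_pos: [0.4531, 0.2421, 0.1772]
tool_rot: [0.016, 0.673, 0.74, -0.001]
contact_force: [0.4, -1.3, -0.5]
gripper_width: 0.999
```

Run:
```python
from h import *
s,rgb,d=save('wrist','w9.png'); W=world('wrist',s,d)
topfit(W,(.463,.2415),.044,.019,.02)
rows([.4615,.2413,.09],95.7,n=5)
```

```text
ztop 0.044 nose ([462.7, 242.1], 7.8, 220) body ([462.8, 241.9], 11.1, 405) max z 0.2673
t 27.1 pos [0.4531 0.2419 0.1769] yaw 95.36 toolz [ 0.02  -0.023 -1.   ] F [0.5 0.3 0.2] w 0.999 q6 0.27 
 [[0.2, 1.3, 17.4, -0.1], [0.2, 1.3, 17.4, -0.1], [0.2, 1.3, 17.4, -0.1], [0.2, 1.3, 17.4, -0.1], [0.2, 1.3, 17.4, -0.1]]
```

step_arm:
  steps:
    - [0.2,1,17,0]
    - [0.2,1,17,0]
    - [0.2,1,17,0]
    - [0.2,1,17,0]
    - [0.2,1,17,0]
    - [0,0,0,0]
    - [0,0,0,0]

```text
time: 27.8
tool_pos: [0.4658, 0.2345, 0.0878]
tool_rot: [0.016, 0.678, 0.735, -0.003]
contact_force: [0.7, 0.1, 0.5]
gripper_width: 1.0
```

Run:
```python
from h import *
rows([.4625,.242,.012],95.7,n=5)
```

```text
t 27.8 pos [0.4658 0.2345 0.0878] yaw 94.68 toolz [ 0.019 -0.025 -0.999] F [0.7 0.1 0.5] w 1.0 q6 0.27 
 [[2.0, -0.8, 15.1, -0.2], [2.0, -0.8, 15.1, -0.2], [2.0, -0.8, 15.1, -0.2], [2.0, -0.8, 15.1, -0.2], [2.0, -0.8, 15.1, -0.2]]
```

step_arm:
  steps:
    - [2.2,-1.2,15,0]
    - [2.2,-1.2,15,0]
    - [2.2,-1.2,15,0]
    - [2.2,-1.2,14,0]
    - [2.2,-1.2,10,0]
    - [0,0,0,0]
    - [0,0,0,0]

```text
time: 28.5
tool_pos: [0.4636, 0.2437, 0.0171]
tool_rot: [0.017, 0.678, 0.734, -0.0]
contact_force: [-0.2, 0.7, -0.3]
gripper_width: 1.002
```

Run:
```python
from h import *
rows([.4625,.242,.012],95.7,n=1)
```

```text
t 28.5 pos [0.4636 0.2437 0.0171] yaw 94.54 toolz [ 0.025 -0.023 -0.999] F [-0.2  0.7 -0.3] w 1.002 q6 0.3 
 [[-1.5, -1.3, 5.1, -1.2]]
```

step_arm:
  steps:
    - [-0.8,-1,2.5,-0.6]
    - [-0.8,-1,2.5,-0.6]
    - [0,0,0,0]

```text
time: 28.8
tool_pos: [0.463, 0.2421, 0.0133]
tool_rot: [0.018, 0.67, 0.742, 0.001]
contact_force: [-0.8, 0.4, -0.1]
gripper_width: 1.003
```

step_arm:
  steps:
    - [0,0,0,0]
    - [0,0,0,0]
    - [0,0,0,0]
    - [0,0,0,0]
    - [0,0,0,0]
    - [0,0,0,0]
    - [0,0,0,0]
    - [0,0,0,0]
  claw: 0

```text
time: 29.6
tool_pos: [0.464, 0.2424, 0.0148]
tool_rot: [0.018, 0.67, 0.742, 0.002]
contact_force: [0.1, 0.3, 1.1]
gripper_width: 0.232
```

step_arm:
  steps:
    - [0,0,-10,0]
    - [0,0,-25,0]
    - [0,0,-35,0]
    - [0,0,-40,0]
    - [0,0,-40,0]
    - [0,0,-15,0]

```text
time: 30.2
tool_pos: [0.4557, 0.2449, 0.1838]
tool_rot: [0.016, 0.67, 0.742, -0.002]
contact_force: [1.1, -0.7, 0.5]
gripper_width: 0.234
```

Run:
```python
from h import *
rows([.649,-.0100,.18],95.7)
```

```text
t 30.2 pos [0.4557 0.2449 0.1838] yaw 95.84 toolz [ 0.022 -0.025 -0.999] F [ 1.1 -0.7  0.5] w 0.234 q6 0.27 
 [[-34.1, 20.8, 1.8, 0.0], [-34.1, 20.8, 1.8, 0.0], [-34.1, 20.8, 1.8, 0.0], [-34.1, 20.8, 1.8, 0.0], [-34.1, 20.8, 1.8, 0.0], [-34.1, 20.8, 1.8, 0.0], [-34.1, 20.8, 1.8, 0.0], [-34.1, 20.8, 1.8, 0.0]]
```

step_arm:
  steps:
    - [-34,21,1,0]
    - [-34,21,1,0]
    - [-34,21,1,0]
    - [-34,21,1,0]
    - [-34,21,1,0]
    - [-34,21,1,0]
    - [-34,20,1,0]
    - [-32,20,1,0]

```text
time: 31.0
tool_pos: [0.6564, -0.0101, 0.2001]
tool_rot: [0.021, 0.666, 0.745, 0.006]
contact_force: [0.4, 1.0, -1.0]
gripper_width: 0.235
```

step_arm:
  steps:
    - [0,0,0,0]
    - [0,0,0,0]

```text
time: 31.2
tool_pos: [0.6582, -0.0144, 0.2008]
tool_rot: [0.021, 0.669, 0.743, 0.005]
contact_force: [-0.4, -0.4, -0.8]
gripper_width: 0.232
```

Run:
```python
from h import *
rows([.648,-.0100,.045],95.7,n=8)
```

```text
t 31.2 pos [ 0.6582 -0.0144  0.2008] yaw 96.06 toolz [ 0.039 -0.02  -0.999] F [-0.4 -0.4 -0.8] w 0.232 q6 -0.23 
 [[1.2, -1.9, 19.4, 0.0], [1.2, -1.9, 19.4, 0.0], [1.2, -1.9, 19.4, 0.0], [1.1, -1.9, 19.4, 0.0], [1.1, -1.9, 19.4, 0.0], [1.1, -1.9, 19.4, 0.0], [1.1, -1.9, 19.4, 0.0], [1.1, -1.9, 19.4, 0.0]]
```

step_arm:
  steps:
    - [1,-1.9,19,0]
    - [1,-1.9,19,0]
    - [1,-1.9,19,0]
    - [1,-1.9,19,0]
    - [1,-1.9,19,0]
    - [1,-1.9,19,0]
    - [1,-1.9,17,0]
    - [0,0,0,0]

```text
time: 32.0
tool_pos: [0.6454, -0.0024, 0.0692]
tool_rot: [0.022, 0.665, 0.746, 0.007]
contact_force: [-1.2, -0.6, -0.5]
gripper_width: 0.235
```

step_arm:
  steps:
    - [0,0,0,0]

```text
time: 32.1
tool_pos: [0.6454, -0.0018, 0.0696]
tool_rot: [0.022, 0.665, 0.747, 0.007]
contact_force: [0.0, -0.1, -0.7]
gripper_width: 0.235
```

Run:
```python
from h import *
rows([.648,-.0100,.042],95.7,n=4)
```

```text
t 32.1 pos [ 0.6454 -0.0018  0.0696] yaw 96.64 toolz [ 0.042 -0.018 -0.999] F [ 0.  -0.1 -0.7] w 0.235 q6 -0.22 
 [[-2.0, 0.1, 7.0, 0.2], [-2.0, 0.1, 7.0, 0.2], [-2.0, 0.1, 7.0, 0.2], [-2.0, 0.2, 7.0, 0.2]]
```

step_arm:
  steps:
    - [-2,0,7,0]
    - [-2,0,7,0]
    - [-2,0,7,0]
    - [-2,0,7,0]
    - [0,0,0,0]
    - [0,0,0,0]

```text
time: 32.7
tool_pos: [0.6501, -0.0113, 0.043]
tool_rot: [0.024, 0.665, 0.747, 0.009]
contact_force: [0.7, 0.4, -0.5]
gripper_width: 0.235
```

Run:
```python
from h import *
rows([.648,-.0100,.035],95.7,n=3)
```

```text
t 32.7 pos [ 0.6501 -0.0113  0.043 ] yaw 96.63 toolz [ 0.048 -0.019 -0.999] F [ 0.7  0.4 -0.5] w 0.235 q6 -0.24 
 [[0.6, -0.8, 2.6, 0.3], [0.6, -0.8, 2.6, 0.3], [0.6, -0.8, 2.6, 0.3]]
```

step_arm:
  steps:
    - [0.4,-0.9,2.6,0]
    - [0.4,-0.9,2.6,0]
    - [0.4,-0.9,2.6,0]
    - [0,0,1,0]
    - [0,0,0,0]

```text
time: 33.2
tool_pos: [0.6483, -0.0106, 0.0351]
tool_rot: [0.025, 0.665, 0.747, 0.009]
contact_force: [-0.8, -0.5, -0.2]
gripper_width: 0.237
```

step_arm:
  steps:
    - [0,-0.5,1,0]
    - [0,0,1,0]
    - [0,0,0,0]

```text
time: 33.5
tool_pos: [0.6486, -0.0106, 0.0352]
tool_rot: [0.025, 0.665, 0.747, 0.009]
contact_force: [-0.1, -0.6, 0.2]
gripper_width: 0.233
```

step_arm:
  steps:
    - [0,0,0,0]
    - [0,0,0,0]
    - [0,0,0,0]
    - [0,0,0,0]
    - [0,0,0,0]
    - [0,0,0,0]
  claw: 100

```text
time: 34.1
tool_pos: [0.6484, -0.0106, 0.034]
tool_rot: [0.025, 0.665, 0.747, 0.009]
contact_force: [0.3, 0.4, 0.4]
gripper_width: 0.998
```

step_arm:
  steps:
    - [0,0,-15,0]
    - [0,0,-30,0]
    - [0,0,-35,0]
    - [0,0,-40,0]
    - [0,0,-40,0]
    - [0,0,0,0]

```text
time: 34.7
tool_pos: [0.6394, -0.0072, 0.2036]
tool_rot: [0.025, 0.665, 0.747, 0.009]
contact_force: [0.3, -0.3, 1.3]
gripper_width: 0.997
```

step_arm:
  steps:
    - [-20,-10,-10,0]
    - [-30,-20,0,0]
    - [-30,-30,0,0]
    - [0,0,0,0]
    - [0,0,0,0]

```text
time: 35.2
tool_pos: [0.5886, -0.0957, 0.2205]
tool_rot: [0.03, 0.664, 0.747, 0.012]
contact_force: [0.1, 0.1, -0.4]
gripper_width: 1.0
```

Run:
```python
from h import *
s,rgb,d=save('wrist','w10.png'); W=world('wrist',s,d)
topfit(W,(.650,-.010),.064,.011,.03)
topfit(W,(.6454,.0617),.074,.019,.03)
topfit(W,(.638,.134),.084,.019,.03)
save('scene','scene1.png'); rows(s['tool_pos'])
```

```text
ztop 0.064 nose ([649.6, -10.9], 8.0, 238) body ([649.4, -10.5], 10.8, 427) max z 0.0646
ztop 0.074 nose ([646.5, 59.4], 11.3, 310) body ([646.5, 59.1], 14.7, 543) max z 0.0746
ztop 0.084 nose None body None max z None
t 35.3 pos [ 0.589  -0.095   0.2202] yaw 96.86 toolz [ 0.06  -0.021 -0.998] F [-0.  -0.2 -0.3] w 0.997 q6 -0.4 
 [[-0.6, -0.5, -0.3, 0.0]]
```

View pics/w10.png

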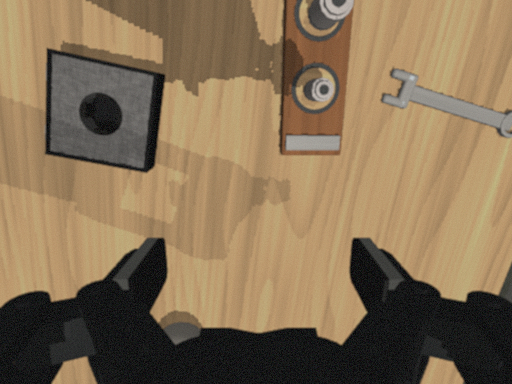

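View pics/scene1.png

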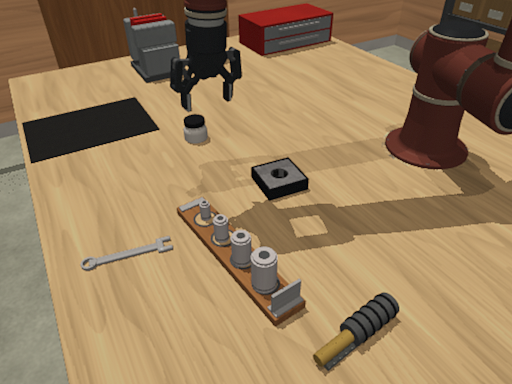

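The scene view shows the four drifts upright on the rail, largest (264,270) beside the plate down to smallest (205,210). The tub is standing at (195,130) and the arm is clear.

```bash
python3 -c "
from plant import *
print(job_done(), state()['time'])"
```

```text
the job is handed in; nothing more can be done
the job is handed in; nothing more can be done
```

All four drifts stand upright on the rail in order of size, with the largest beside the end plate, and I handed the job in at about 35 s of the 109 s. I eased drift 3 out of its foam case with small upward steps; the highest force I read was 11 N.

Distance from each mark centre, as last measured with the wrist camera (limit 12 mm):

| Drift | Offset from mark |
|---|---|
| 4 (largest) | about 2.5 mm |
| 3 | about 3.4 mm |
| 2 | about 3.5 mm |
| 1 (smallest) | about 1 mm |

- **Height and position:** The top heights matched the drifts standing flat on the rail. The smallest drift's mark was never measured by the wrist camera, so its figure uses a position worked out from the other three marks and the scene and side cameras.
- **Final pictures:** The scene picture shows every drift upright, the grease tub standing and the gripper clear of everything.
- **Disagreements:** The scene and side cameras differed by about 10 mm in y for the drifts, so I used the wrist-camera fits instead. A last slanted wrist view put drift 2 about 2 mm further along the rail, about 4.5 mm off its mark. The tool tilt crept up to about 0.06 rad over the moves, but the drifts settled flat when released.

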